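Close the hold-down and hold the curing lamp over the wet print

TASK

The freshly printed panel is loaded on the pallet: swing the hold-down frame all the way down onto it, then take the cordless UV curing lamp out of its charging cradle by its handle, carry it over the ink pots and hold it level about 15 mm above the wet print, its window centred on the print and its long side along the print's long side. Touch neither the panel nor its frame with the lamp, keep the gripper off the panel, and do not knock anything else on the bench. Finish while holding the lamp there in the air for the cure: do not put it down or let go.

Things in the scene. Friction and masses are not known exactly. Their poses are not given: they have to be found in the camera images.
- pallet: the fixed aluminium pallet with black rubber facing on a green bench bracket; origin on the bench under the middle of the loaded panel, z up. Pallet 200 (x) x 250 (y), from x -88 to +112, its top 70 above the bench. Own x runs from the lift handle side (towards the robot) to the hinge side; yaw varies
- hold_down (a joint): angle in rad of the hold-down frame on its hinge along the pallet's far edge: 0 = fully down on the panel (a hard stop), about 1.57 = upright; it starts at 1.15 to 1.45. The hinge is stiff: the frame stays where it is left, and needs about 1 to 5 N at the lift handle to swing down. Follow the arc about hold_down_hinge, radius 228 at the handle
- hold_down_hinge (a point): middle of the frame's hinge axis, which runs along the pallet's own y, 95 to the far side (+x) of the pallet's origin, 81 above the bench. Axes turn with the frame: own -x points from the hinge to the lift handle
- hold_down_handle (a point): middle of the lift handle: a round steel bar, diameter 12, 118 long, parallel to the hinge and 228 from its axis, on two rods 55 either side of its middle; 42 clear between it and the frame's front bar. Shut, its axis is 81 above the bench and 45 from the pallet's edge. Frame: flat aluminium bars 22 wide, 10 thick, outside 170 x 230, opening 126 x 186; shut, its top is 11 above the panel's face
- panel: the printed plywood panel, 150 (x) x 200 (y) x 5, lying loose between low register stops on the pallet's top, its axes along the pallet's; origin at the centre of its underside
- print (a point): middle of the wet print on the panel's upper face, 75 above the bench. The print is a black bordered picture of hills, 42 (x) x 86 (y), long side along the panel's y; axes as the panel's
- cradle: the fixed black charging cradle, outside 106 (x) x 160 (y), plus a small socket block at its -y end; floor 12 above the bench, rim 24 above the bench; origin on the bench at its centre; position and yaw vary
- lamp: the cordless UV curing lamp, 0.5 to 0.75 kg, loose in the cradle (5 play), axes along the cradle's. Grey housing 76 (x) x 130 (y) x 33, fins to 40; origin at the centre of its underside (window 60 x 110), 12 above the bench, z up. Straight black handle over the centre along own y, 26 wide (x), 124 long, 70 to 94 above the underside, 30 free under it. Either way round will do over the print
- pot_a: a white ink pot with a paper band, closed, diameter 72, height 95, origin at the centre of its underside; both pots stand between the cradle and the pallet, in the way of a low carry
- pot_b: a plain white ink pot without band, closed, diameter 72, height 95, origin at the centre of its underside
- spray_can: a spray can, diameter 58, height 190, origin at the centre of its underside
- squeegee: a wooden squeegee lying flat, 240 long (own x), about 90 wide, 24 high
- tape_roll: a roll of tape lying flat, outer diameter 104, height 48, origin at the centre of its underside
- spatula: an ink spatula lying flat, handle towards its own -x
- spare_knob: a spare black hand knob, 50 across, with its 30 mm steel stud pointing up, 48 high in all
Things that resemble listed ones, but are neither listed nor needed, are in the scene too. What is shaped like the lamp but blue or green is not meant.

How it is judged:
By the outcome, as a careful person would: the job done as asked, in the order asked, and still so for the second after the job is handed in, while the arm keeps its last pose, push and grip.
It also fails if it takes over 61 s, if anything falls off the work surface, if the arm or the gripper's body presses on something with over 40 N, if the wrist force passes 120 N, or if a joint passes its speed limit or range.

ROBOT

A 6-joint arm with a two-finger parallel gripper is mounted at the origin on the work surface. World frame = base frame: x ahead of the robot, y to its left, z up, the work surface at z = 0. Lengths are in mm, angles in rad, forces in N, time in s.
With the tool pointing down it reaches from about 350 to 775 mm from the base axis. Payload 7.3 kg.
Tool frame: the origin (TCP) lies midway between the tips of the shut fingers; the grasp point (between the pads) lies 19 mm behind it; x points along the fingers, y is the direction in which the jaws open and shut, and the axes are right-handed (so a half turn about x gives the same grasp; the last joint's range is limited). The gripper opens to 92 mm and grips with 3 to 60 N. Pads are 19 mm wide; open, the fingers measure 130 mm over their backs; the gripper's body (75 mm by 190 mm) begins 47 mm behind the grasp point.
Start: joints at [1.122, 0.342, 1.524, -0, 1.275, -0.146], TCP at [156.537, 501.14, 226.741] pointing down, gripper open.
Joint ranges: [-2.53, 2.53], [-0.77, 2.02], [0.04, 2.7], [-1, 4.14], [0.28, 2.66], [-3.11, 3.11]. Speed limits (rad/s): [2.57, 2.57, 3.14, 3.14, 3.14, 3.14].

INTERFACE

Orientations are given as [roll, pitch, yaw] about the fixed x, y, z axes, in that order (R = Rz(yaw) Ry(pitch) Rx(roll)).
In Python, from plant import bot gives the robot as it stands. The module is installed in compiled form; this text tells all that it offers.
- The arm moves only by the shell command python3 -m handwheel 'ROWS' [OPENING]. ROWS is JSON, a list that holds one entry, the list of rows, each a list of 4 numbers: the shift along the tool's x, y, z in cm, then the turn about the tool's x in rad. A call has 1 to 8 rows; each row shifts and turns the commanded pose from where the row before left it, along the tool's axes as they then stand; what a row does not reach is not made up. A row lasts 1/12 s, in which the tool goes at most 41.7 mm and 7.16 degrees, less where a joint would pass 70% of its speed; a pose out of reach is approached as far as the arm can. A call is refused whole if a number of a shift passes 4.17 or a number of a turn 0.125, either way. A call with a gripper value outside its range is refused whole. OPENING is the opening, from 0 (shut) to 1 (fully open), set as the call begins (- or left out, the last holds). The fingers move at their own pace and stop on an object; the grip force is fixed at half the most. Time passes only in rows, so rows that do not move let the fingers close. It gives the time, the measured TCP pose, the force and the opening at its end, in the units of the state.
- bot.get_obs(): the state, without advancing time (a new reading comes with each control period).
- bot.capture(name): name is "scene" or "top" or "wrist"; returns (picture, depth): 400x640x3 uint8, red, green, blue; 400x640 float32, mm along the optical axis (not along the pixel's ray), 0 where there is no reading.
- bot.camera_model(name): a dict with "fx", "fy", "cx", "cy" (pixels), "position" and "rotation" of the camera in the world. Camera axes: x right, y down, z forward; pixel columns grow to the right and rows downward; lengths in mm; the calibration is good to about 2 mm. A picture is of the moment at which its call begins: read the wrist's pose just before it. camera_model takes no time and is no camera call; for the wrist camera it gives the pose at the moment of the call.
- bot.close_job(): hands the job in, once; it reports no verdict.
Trained networks look in the newest picture that a camera, given by its name, has taken for a name from the list of things; names that differ only in an ending like _2 or _b are one class to them, and where a whole thing is asked for, a point or a joint stands for the part that bears it (a point fixed in the world has none). Each returns a list of dicts, best first, with "conf" (0 to 1); they miss things now and then, are a little off and sometimes report something else, mostly with a low value. They report only what shows in the picture. A call takes as long as a camera call. They do not tell look-alikes from the thing itself.
- bot.find_in(camera, label): "bbox" ([left, top, width, height] in pixels, round what is visible of it).
- bot.spot_point(camera, label): "point" ([column, row] in pixels: a listed point, or the origin of a listed thing).
The state is a dict: "time": time; "joint_positions": joint angles; "dq": joint speeds; "tau": joint torques, N m; "tool_pos": TCP position; "tcp_rot": TCP orientation; "contact_force": force on the tool from outside, world axes, zero at the start; "moment": the same for the moment, N m; "grip_width": finger opening in mm.
Only numpy, scipy, OpenCV 4.12 (cv2) and the standard library are available. Lean on these libraries where they do the work, as an engineer would, in place of code of your own. Each camera call takes 0.05 s, during which the arm holds its last target.

## Working session

There is one attempt and no reset: what is moved stays moved. The work goes in short steps, Python scripts to look and compute and a shell command to move; the robot and the scene stay as the last step left them, time stands still between calls to the robot, and variables do not carry over. Pictures are saved under pics/ and viewed, and the job is handed in when it is done.

```bash
mkdir -p pics; ls
cat > h.py <<'E'
import numpy as np, cv2
from plant import bot
from scipy.spatial.transform import Rotation as Ro
def cap(n,f):
    p,d=bot.capture(n); cv2.imwrite('pics/'+f+'.png',p[:,:,::-1]); np.savez('pics/'+f+'.npz',d=d,p=p,**{k:np.array(v) for k,v in bot.camera_model(n).items()})
    return p,d
def w(f,u,v,z=None):
    c=np.load('pics/'+f+'.npz'); R=c['rotation']
    R=R if R.shape==(3,3) else Ro.from_euler('xyz',R).as_matrix()
    ray=np.array([(u-c['cx'])/c['fx'],(v-c['cy'])/c['fy'],1.]); 
    if z is None: s=c['d'][int(v),int(u)]
    else: s=(z-c['position'][2])/(R@ray)[2]
    return c['position']+R@ray*s
def cloud(f):
    c=np.load('pics/'+f+'.npz'); R=c['rotation']
    R=R if R.shape==(3,3) else Ro.from_euler('xyz',R).as_matrix()
    v,u=np.mgrid[:400,:640]; d=c['d']
    P=np.stack([(u-c['cx'])/c['fx']*d,(v-c['cy'])/c['fy']*d,d],-1)@R.T+c['position']
    P[d==0]=np.nan
    return P,c['p']
E
python3 - <<'E'
from h import *
print(bot.get_obs())
for n in('scene','top'):
    cap(n,n+'0'); print(bot.camera_model(n))
    for l in ('lamp','cradle','hold_down_handle','hold_down_hinge','print','pallet','pot_a','spray_can'):
        print(n,l,[(np.round(x['point']),round(x['conf'],2)) for x in bot.spot_point(n,l)][:3])
E
```

```text
pics
{'time': 0.0, 'joint_positions': array([ 1.12195124e+00,  3.42728365e-01,  1.52501913e+00, -2.45697819e-05,
        1.27538600e+00, -1.45986626e-01]), 'dq': array([-0.00122265, -0.00020475, -0.00035806,  0.0008567 ,  0.00059472,
       -0.00120827]), 'tau': array([ 1.16684889e-03, -4.31244063e+01, -2.44220692e+01,  7.17830588e-02,
        5.60155569e-02, -1.13517217e-04]), 'tool_pos': array([156.38249234, 500.74320503, 226.04129293]), 'tcp_rot': array([-1.70153633,  1.56925531, -2.00438762]), 'contact_force': array([-0.39845759, -0.22580078,  0.07666948]), 'moment': array([-0.03344099,  0.0130839 , -0.00896394]), 'grip_width': 91.95108498085511}
{'fx': 446.5012740870907, 'fy': 446.5012740870907, 'cx': 310.9377008362826, 'cy': 194.55329873143035, 'position': array([1107.05707819, -953.26871824,  750.77947984]), 'rotation': array([-2.10352483,  0.00266381,  0.57144578])}
scene lamp [(array([311., 162.]), 0.92), (array([342., 179.]), 0.82), (array([239., 225.]), 0.77)]
scene cradle [(array([344., 184.]), 0.65)]
scene hold_down_handle [(array([333., 157.]), 0.79)]
scene hold_down_hi
[... 371 characters left out ...]
': 201.5741464790365, 'position': array([ 301.21462828,   24.4204893 , 1168.46108725]), 'rotation': array([-2.95471654, -0.01664605, -1.54426402])}
top lamp [(array([202., 282.]), 0.97), (array([372., 266.]), 0.96), (array([240., 218.]), 0.94)]
top cradle [(array([236., 213.]), 0.58), (array([168., 192.]), 0.29)]
top hold_down_handle [(array([238., 217.]), 0.75), (array([394., 125.]), 0.67), (array([237., 213.]), 0.59)]
top hold_down_hinge [(array([382., 136.]), 0.97), (array([295., 155.]), 0.64)]
top print []
top pallet []
top pot_a [(array([293., 150.]), 0.68), (array([291., 201.]), 0.64)]
top spray_can [(array([209., 144.]), 0.75), (array([394., 128.]), 0.71), (array([374., 170.]), 0.55)]
```

View pics/top0.png

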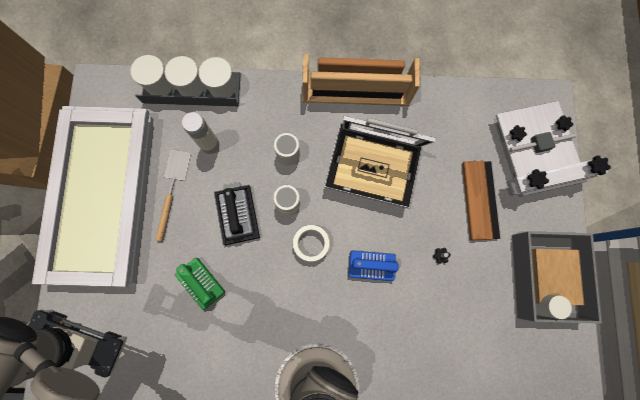

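View pics/scene0.png

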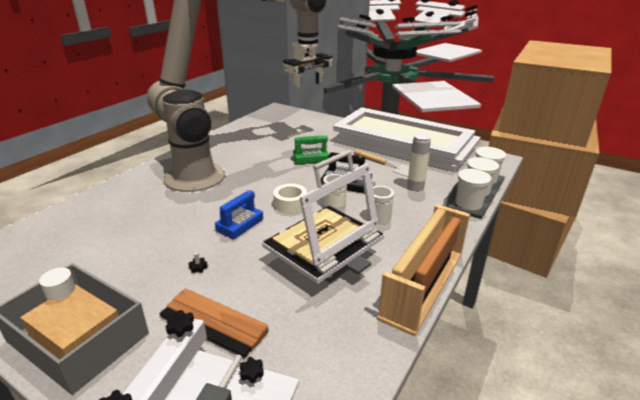

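The top view shows the pallet at about (372,168), with the frame standing on its far edge. The grey lamp in its black cradle is at (237,214), the pots at (287,147) and (287,198), the tape at (311,243), the spray can at (200,130), and blue and green decoys at (373,266) and (200,283).

Run:
```python
from h import *
p=cv2.imread('pics/top0.png')
a=cv2.resize(p[100:230,310:450],None,fx=5.5,fy=4.6,interpolation=cv2.INTER_CUBIC)
b=cv2.resize(p[170:260,190:290],None,fx=6,fy=6,interpolation=cv2.INTER_CUBIC)
cv2.imwrite('pics/a.png',a[:600,:800]);cv2.imwrite('pics/b.png',b)
s=cv2.imread('pics/scene0.png'); cv2.imwrite('pics/c.png',cv2.resize(s[130:290,250:410],None,fx=3.7,fy=3.7,interpolation=cv2.INTER_CUBIC))
for n,u,v in [('print',372,168),('lamp handle',233,214),('pot',287,142),('pot2',286,194),('tape',311,243),('spray',192,122),('frame',382,135),('bar',440,250)]:
    print(n,w('top0',u,v).round())
P,_=cloud('top0')
# panel: points z 70..85 
m=(P[...,2]>60)&(P[...,2]<90)
m[:100]=0;m[230:]=0;m[:,:310]=0;m[:,450:]=0
X=P[m][:,:2].astype(np.float32)
print(len(X),cv2.minAreaRect(X), np.percentile(P[m][:,2],[5,50,95]))
m=(P[...,2]>92)&(P[...,2]<125);m[:180]=0;m[250:]=0;m[:,:205]=0;m[:,270:]=0
X=P[m][:,:2].astype(np.float32); print(len(X),cv2.minAreaRect(X),np.percentile(P[m][:,2],[5,50,95]))
m=(P[...,2]>17)&(P[...,2]<125);m[:180]=0;m[250:]=0;m[:,:205]=0;m[:,270:]=0
X=P[m][:,:2].astype(np.float32); print(len(X),cv2.minAreaRect(X))
```

```text
print [ 611. -141.   75.]
lamp handle [461. 241. 108.]
pot [674. 104.  97.]
pot2 [523. 101.  97.]
tape [398.  28.  -4.]
spray [687. 346. 192.]
frame [ 698. -164.  112.]
bar [ 387. -349.   16.]
5407 ((625.1184692382812, -146.53530883789062), (250.24400329589844, 200.8668212890625), 77.49285125732422) [66.42103013 72.88169037 77.19908822]
438 ((473.9779052734375, 250.24143981933594), (123.95596313476562, 27.01361083984375), 13.85696029663086) [ 97.78003114 104.1832266  107.75573474]
1798 ((474.5379638671875, 250.27957153320312), (160.71498107910156, 106.66693115234375), 13.906264305114746)
```

View pics/a.png

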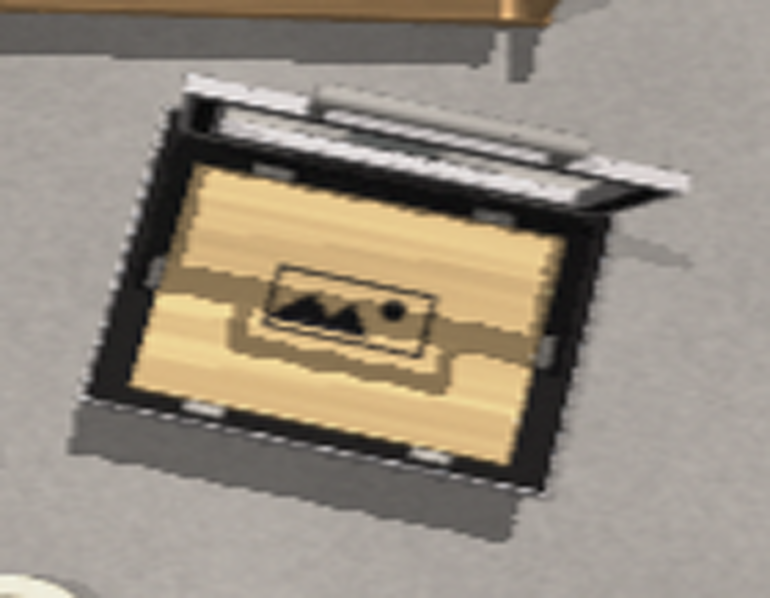

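View pics/b.png

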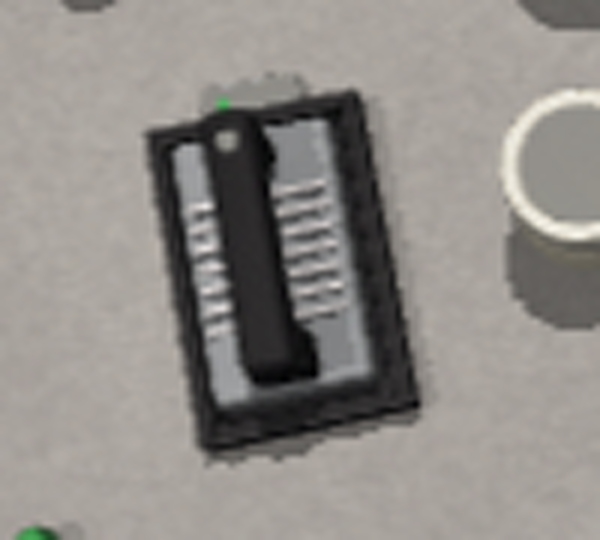

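View pics/c.png

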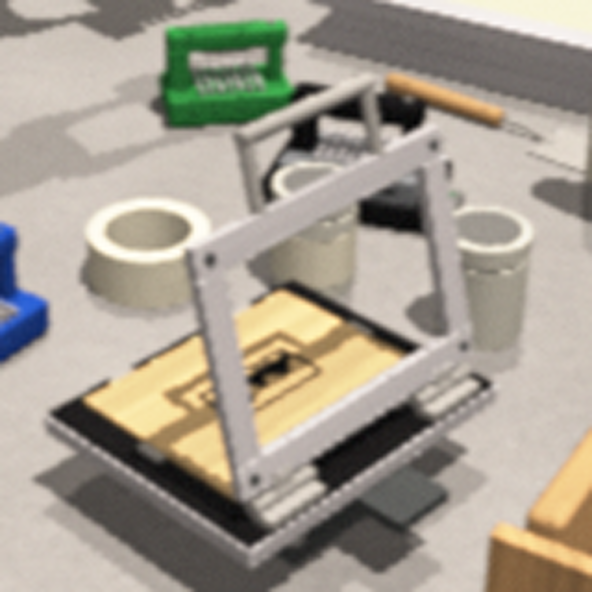

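Run:
```python
from h import *
px=np.array([np.cos(np.radians(-12.5)),np.sin(np.radians(-12.5))]);py=np.array([-px[1],px[0]])
O=np.array([613.4,-143.9])
for f in('top0','scene0'):
    P,c=cloud(f); q=P[...,:2]-O; X=q@px;Y=q@py;Z=P[...,2]
    m=(abs(Y)<150)&(X>-60)&(X<140)&(Z>100)&(Z<400)
    th=np.arctan2(Z-81,95-X); r=np.hypot(Z-81,95-X)
    print(f,m.sum())
    for lo,hi in((20,40),(40,80),(80,120),(120,165),(165,180),(180,215),(215,222),(222,240)):
        k=m&(r>=lo)&(r<hi)
        if k.sum(): print(lo,hi,k.sum(),'th',np.percentile(th[k],[5,50,95]).round(3),'Y',np.percentile(Y[k],[1,50,99]).round(),'X',np.median(X[k]).round(1),'Z',np.median(Z[k]).round(1))
# print centre from top: dark pixels on panel
P,c=cloud('top0');g=c.astype(int).sum(-1); q=P[...,:2]-O;X=q@px;Y=q@py
m=(g<150)&(abs(X)<35)&(abs(Y)<60)
print('print',X[m].min(),X[m].max(),Y[m].min(),Y[m].max(), np.argwhere(m).min(0),np.argwhere(m).max(0))
o=bot.get_obs();R=Ro.from_euler('xyz',o['tcp_rot']).as_matrix();print(R.round(3),np.degrees(np.arctan2(R[1,1],R[0,1])),np.degrees(np.arctan2(R[1,2],R[0,2])))
print(bot.camera_model('wrist'))
```

```text
top0 1075
20 40 279 th [1.129 1.297 1.467] Y [-101.    0.  103.] X 86.6 Z 110.4
40 80 38 th [1.206 1.24  1.36 ] Y [-112.  -93.  114.] X 76.6 Z 136.7
80 120 39 th [1.255 1.268 1.315] Y [-113.  -93.  112.] X 65.7 Z 175.9
120 165 71 th [1.274 1.281 1.285] Y [-113.  -28.  113.] X 50.7 Z 230.2
165 180 291 th [1.283 1.301 1.336] Y [-114.    5.  113.] X 47.8 Z 252.4
180 215 89 th [1.287 1.301 1.335] Y [-110.  -21.  108.] X 46.5 Z 255.9
215 222 4 th [1.29  1.29  1.304] Y [-51.  55.  60.] X 34.7 Z 292.0
222 240 264 th [1.289 1.309 1.334] Y [-57.   0.  58.] X 34.8 Z 304.9
scene0 2547
20 40 527 th [1.224 1.464 1.588] Y [-117.  -13.  110.] X 91.9 Z 110.7
40 80 282 th [1.272 1.379 1.436] Y [-118.  -99.  112.] X 82.9 Z 139.7
80 120 295 th [1.285 1.353 1.381] Y [-119.  -99.  113.] X 72.6 Z 178.5
120 165 461 th [1.296 1.342 1.357] Y [-118.  -50.  112.] X 59.8 Z 227.9
165 180 470 th [1.32  1.339 1.352] Y [-117.  -19.  110.] X 55.4 Z 249.1
180 215 249 th [1.292 1.324 1.345] Y [-112.  -25.   99.] X 48.5 Z 258.0
215 222 24 th [1.309 1.327 1.339] Y [-63. -55.  55.] X 42.1 Z 293.2
222 240 218 th [1.309 1.329 1.343] Y [-61.  -9.  55.] X 40.3 Z 305.1
print -13.431335094409098 10.35580204146271 -25.694431189307 38.52204970967564 [164 359] [172 382]
[[ 0.     0.298  0.954]
 [ 0.     0.954 -0.298]
 [-1.     0.    -0.   ]] 72.6484172338834 -17.351582629229583
{'fx': 333.5876424576128, 'fy': 333.5876424576128, 'cx': 322.239427450165, 'cy': 193.60305921206287, 'position': array([ 83.95143487, 523.80808948, 383.82548847]), 'rotation': array([ 2.85335127e+00, -1.18986454e-04,  1.26779936e+00])}
```

```bash
cat >> h.py <<'E'
def to(x,y,z,yaw=None):
    o=bot.get_obs();R=Ro.from_euler('xyz',o['tcp_rot']).as_matrix()
    d=R.T@(np.array([x,y,z])-o['tool_pos'])/10
    ps=np.degrees(np.arctan2(R[1,1],R[0,1]))
    print('t',round(o['time'],2),'tcp',o['tool_pos'].round(1),'yaw',ps.round(2),'F',o['contact_force'].round(1),'M',o['moment'].round(2),'w',round(o['grip_width'],1),'q',o['joint_positions'].round(2))
    print('tool shift cm',d.round(2),'turn',None if yaw is None else round(float(np.radians(((ps-yaw)+180)%360-180)),3),'tilt',R[:,0].round(4))
E
python3 -m handwheel '[[[-3.5,0,0,0],[-3.5,0,0,0],[-3.5,0,0,0],[-3.0,0,0,0],[0,0,0,0.124],[0,0,0,0.124],[0,0,0,0.124],[0,0,0,0.124]]]'
python3 -m handwheel '[[[0,0,0,0.124],[0,0,0,0.124],[0,0,0,0.124],[0,0,0,0.124],[0,0,0,0.124],[0,0,0,0.124],[0,0,0,0.124],[0,0,0,0.124]]]'
python3 -m handwheel '[[[0,0,0,0],[0,0,0,0],[0,0,0,0]]]'
python3 -c "
from h import *
to(649.9,-152,345,-12.5)"
```

```text
time: 1.57
tool_pos: [156.5, 501.1, 361.9]
tcp_rot: [1.858, 1.57, 1.053]
contact_force: [-0.1, -0.5, 0.1]
grip_width: 91.6
time: 2.23
tool_pos: [156.5, 501.1, 361.7]
tcp_rot: [0.194, 1.571, -1.603]
contact_force: [0.1, 0.2, -0.7]
grip_width: 91.4
time: 2.48
tool_pos: [156.5, 501.1, 361.7]
tcp_rot: [-1.979, 1.571, 2.517]
contact_force: [-0.1, -0.0, -0.3]
grip_width: 91.8
t 2.48 tcp [156.5 501.1 361.7] yaw -12.4 F [-0.1 -0.  -0.3] M [-0.11  0.1  -0.02] w 91.8 q [1.12 0.28 1.25 0.   1.61 1.34]
tool shift cm [ 1.67 62.21 53.2 ] turn 0.002 tilt [-0.  0. -1.]
```

```bash
python3 -m handwheel '[[[0,2.6,2.2,0],[0,2.6,2.2,0],[0,2.6,2.2,0],[0,2.6,2.2,0],[0,2.6,2.2,0],[0,2.6,2.2,0],[0,2.6,2.2,0],[0,2.6,2.2,0]]]'
python3 -m handwheel '[[[0,2.6,2.2,0],[0,2.6,2.2,0],[0,2.6,2.2,0],[0,2.6,2.2,0],[0,2.6,2.2,0],[0,2.6,2.2,0],[0,2.6,2.2,0],[0,2.6,2.2,0]]]'
python3 -m handwheel '[[[0,2.6,2.2,0],[0,2.6,2.2,0],[0,2.6,2.2,0],[0,2.6,2.2,0],[0,2.6,2.2,0],[0,2.6,2.2,0],[0,0,0,0],[0,0,0,0]]]'
python3 -c "
from h import *
to(649.9,-152,282.6,-12.5); cap('wrist','w1')
print(bot.camera_model('wrist'),bot.spot_point('wrist','hold_down_handle'))"
```

```text
time: 3.15
tool_pos: [321.7, 282.5, 361.9]
tcp_rot: [2.431, 1.57, 0.643]
contact_force: [0.4, 0.3, -0.4]
grip_width: 92.0
time: 3.82
tool_pos: [486.4, 65.2, 361.8]
tcp_rot: [2.202, 1.57, 0.414]
contact_force: [-0.4, -0.3, -0.0]
grip_width: 91.6
time: 4.48
tool_pos: [609.6, -97.5, 360.0]
tcp_rot: [-1.688, 1.568, 2.804]
contact_force: [-1.7, -0.4, 0.0]
grip_width: 91.8
t 4.48 tcp [609.6 -97.5 360. ] yaw -12.61 F [-1.7 -0.4  0. ] M [-0.1   0.06 -0.  ] w 91.8 q [-0.28  0.47  0.96  0.    1.71 -0.06]
tool shift cm [7.73 5.14 4.44] turn -0.002 tilt [-2.3e-03  8.0e-04 -1.0e+00]
{'fx': 333.5876424576128, 'fy': 333.5876424576128, 'cx': 322.239427450165, 'cy': 193.60305921206287, 'position': array([626.6716403 , -21.69426587, 518.03128491]), 'rotation': array([ 2.85415164e+00,  1.19795103e-03, -2.19317303e-01])} [{'point': [388.5, 269.2], 'conf': 0.63}]
```

View pics/w1.png

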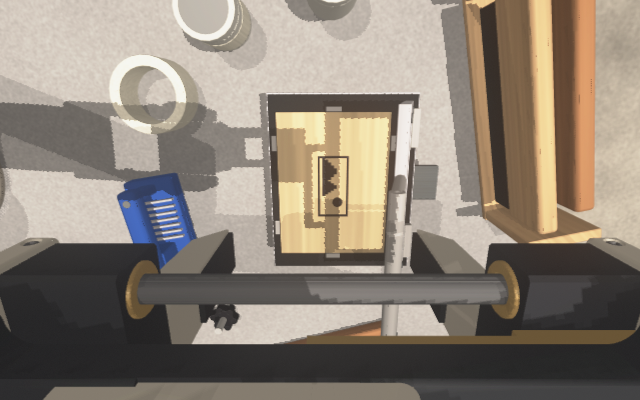

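The wrist view shows the handle bar running down from its end at about (398,178) at columns 385–407. The finger pair straddles the columns around it, and the print is at (333,186).

Run:
```python
from h import *
px=np.array([np.cos(np.radians(-12.5)),np.sin(np.radians(-12.5))]);py=np.array([-px[1],px[0]])
O=np.array([613.4,-143.9])
P,c=cloud('w1'); q=P[...,:2]-O; X=q@px;Y=q@py;Z=P[...,2]
m=(Z>290)&(Z<315)&(abs(Y)<70)&(X>0)&(X<80)
for y in range(-60,65,10):
    k=m&(abs(Y-y)<5)
    if k.sum(): print(y,k.sum(),'X',np.percentile(X[k],[3,50,97]).round(1),'Z',np.percentile(Z[k],[3,50,97]).round(1))
# print: black in image
g=c.astype(int).max(-1); m=(g<60); m[:,:317]=0;m[:,350:]=0;m[:154]=0;m[218:]=0
vv,uu=np.nonzero(m);print(uu.min(),uu.max(),vv.min(),vv.max())
XY=np.array([w('w1',u,v,75)[:2] for u,v in zip(uu,vv)]);r=cv2.minAreaRect(XY.astype(np.float32));print(r)
m=(Z>66)&(Z<79)&(c[...,0]>170)&(c[...,2]<170)&(abs(X)<100)&(abs(Y)<125);print(cv2.minAreaRect(P[m][:,:2].astype(np.float32)))
print(w('w1',333,185))
```

```text
-60 1 X [31.4 31.4 31.4] Z [301.9 301.9 301.9]
-50 138 X [31.3 35.5 42.3] Z [300.6 306.  307.9]
-40 186 X [31.3 35.8 42.4] Z [302.2 306.3 308. ]
-30 176 X [31.4 36.1 42.4] Z [302.5 306.4 308. ]
-20 1 X [36.2 36.2 36.2] Z [307.7 307.7 307.7]
0 109 X [31.2 35.2 42.5] Z [301.9 306.  308.1]
10 217 X [31.3 35.8 42.1] Z [300.9 306.4 307.9]
20 230 X [31.3 35.8 42.1] Z [301.9 306.2 307.9]
30 231 X [31.3 35.7 42.1] Z [302.  306.2 307.8]
40 241 X [31.3 35.8 42.1] Z [301.3 306.2 308. ]
50 257 X [31.3 35.6 42.2] Z [300.9 306.3 308.2]
60 218 X [31.5 36.9 42.5] Z [291.5 304.5 307.5]Traceback (most recent call last):
  File "<stdin>", line 11, in <module>
    return umr_minimum(a, axis, None, out, keepdims, initial, where)
ValueError: zero-size array to reduction operation minimum which has no identity
```

```bash
python3 -m handwheel '[[[0,1.3,1.1,0],[0,1.3,1.1,0],[0,1.3,1.1,0],[0,1.2,1.1,0],[0,0,0,0],[0,0,0,0]]]'
python3 -c "
from h import *
to(649.5,-151.9,283,-12.5)"
```

```text
time: 5.08
tool_pos: [649.0, -149.2, 361.9]
tcp_rot: [-2.962, 1.57, 1.532]
contact_force: [0.4, -0.5, 0.3]
grip_width: 92.0
t 5.08 tcp [ 649.  -149.2  361.9] yaw -12.53 F [ 0.4 -0.5  0.3] M [-0.05  0.1  -0.01] w 92.0 q [-0.34  0.59  0.77  0.    1.79 -0.12]
tool shift cm [7.89 0.1  0.26] turn -0.001 tilt [ 0.e+00  4.e-04 -1.e+00]
```

```bash
python3 -m handwheel '[[[2,0.1,0.2,0],[2,0,0,0],[2,0,0,0],[1.9,0,0,0],[0,0,0,0],[0,0,0,0]]]'
python3 -m handwheel '[[[0,0,0,0],[0,0,0,0],[0,0,0,0],[0,0,0,0],[0,0,0,0],[0,0,0,0],[0,0,0,0]]]' 0
python3 -c "
from h import *
to(649.5,-151.9,283,-12.5)"
```

```text
time: 5.58
tool_pos: [649.1, -150.8, 283.1]
tcp_rot: [-1.963, 1.57, 2.531]
contact_force: [0.2, 0.3, 0.5]
grip_width: 92.0
time: 6.17
tool_pos: [649.9, -152.3, 282.8]
tcp_rot: [2.476, 1.571, 0.685]
contact_force: [-0.7, 0.1, -0.3]
grip_width: 50.0
t 6.17 tcp [ 649.9 -152.3  282.8] yaw -12.61 F [-0.7  0.1 -0.3] M [-0.09  0.09 -0.06] w 50.0 q [-0.35  0.59  0.97  0.    1.58 -0.12]
tool shift cm [-0.02 -0.04 -0.04] turn -0.002 tilt [ 1.e-04  1.e-04 -1.e+00]
```

```bash
python3 -m handwheel '[[[0,0,0,0],[0,0,0,0],[0,0,0,0],[0,0,0,0],[0,0,0,0],[0,0,0,0],[0,0,0,0],[0,0,0,0]]]' 0
python3 -c "
from h import *
to(649.5,-151.9,283,-12.5)
t=np.linspace(1.315,0,25);X=95-228*np.cos(t);Z=81+228*np.sin(t)
print(np.c_[-np.diff(Z)/10,np.diff(X)/10].round(2).tolist())"
```

```text
time: 6.83
tool_pos: [649.7, -152.2, 282.7]
tcp_rot: [-1.91, 1.571, 2.582]
contact_force: [-1.3, 0.4, 0.2]
grip_width: 11.1
t 6.83 tcp [ 649.7 -152.2  282.7] yaw -12.6 F [-1.3  0.4  0.2] M [-0.08  0.32  0.  ] w 11.1 q [-0.34  0.59  0.97  0.    1.58 -0.12]
tool shift cm [-0.03 -0.03 -0.03] turn -0.002 tilt [-3.e-04  2.e-04 -1.e+00]
[[0.35, -1.2], [0.41, -1.18], [0.48, -1.15], [0.54, -1.13], [0.6, -1.09], [0.66, -1.06], [0.72, -1.02], [0.77, -0.98], [0.83, -0.94], [0.88, -0.89], [0.92, -0.84], [0.97, -0.79], [1.01, -0.74], [1.05, -0.68], [1.08, -0.62], [1.12, -0.56], [1.15, -0.5], [1.17, -0.44], [1.19, -0.37], [1.21, -0.3], [1.23, -0.24], [1.24, -0.17], [1.24, -0.1], [1.25, -0.03]]
```

Gripped the bar (width 11.1, diameter 12). Next comes the arc, in three calls with a check after each.

```bash
python3 -m handwheel '[[[0.35,-1.2,0,0],[0.41,-1.18,0,0],[0.48,-1.15,0,0],[0.54,-1.13,0,0],[0.6,-1.09,0,0],[0.66,-1.06,0,0],[0.72,-1.02,0,0],[0.77,-0.98,0,0]]]' 0
python3 -c "
from h import *
to(649.5,-151.9,283,-12.5)
p=bot.get_obs()['tool_pos'];px=np.array([np.cos(np.radians(-12.5)),np.sin(np.radians(-12.5))]);X=(p[:2]-[613.4,-143.9])@px;Z=p[2]+19;print(X,Z,np.hypot(95-X,Z-81),np.arctan2(Z-81,95-X))"
```

```text
time: 7.5
tool_pos: [564.6, -133.1, 238.3]
tcp_rot: [1.582, 1.566, -0.209]
contact_force: [3.3, 1.2, 2.7]
grip_width: 11.0
t 7.5 tcp [ 564.6 -133.1  238.3] yaw -12.6 F [3.3 1.2 2.7] M [-0.1  -0.53  0.02] w 11.0 q [-0.36  0.43  1.35  0.    1.35 -0.14]
tool shift cm [-4.44  8.71 -0.01] turn -0.002 tilt [ 4.4e-03 -9.0e-04 -1.0e+00]
-49.97164917331206 257.26198642529494 228.2215303660475 0.8824986273909028
```

```bash
python3 -m handwheel '[[[0.83,-0.94,0,0],[0.88,-0.89,0,0],[0.92,-0.84,0,0],[0.97,-0.79,0,0],[1.01,-0.74,0,0],[1.05,-0.68,0,0],[1.08,-0.62,0,0],[1.12,-0.56,0,0]]]' 0
python3 -m handwheel '[[[1.15,-0.5,0,0],[1.17,-0.44,0,0],[1.19,-0.37,0,0],[1.21,-0.3,0,0]]]' 0
python3 -c "
from h import *
to(649.5,-151.9,283,-12.5)
p=bot.get_obs()['tool_pos'];px=np.array([np.cos(np.radians(-12.5)),np.sin(np.radians(-12.5))]);X=(p[:2]-[613.4,-143.9])@px;Z=p[2]+19;print(X,Z,np.hypot(95-X,Z-81),np.arctan2(Z-81,95-X))"
```

```text
time: 8.17
tool_pos: [505.7, -119.8, 159.3]
tcp_rot: [1.619, 1.567, -0.172]
contact_force: [3.7, 0.6, 1.0]
grip_width: 10.8
time: 8.5
tool_pos: [489.9, -116.3, 111.9]
tcp_rot: [1.615, 1.568, -0.176]
contact_force: [1.6, 0.5, 1.7]
grip_width: 11.2
t 8.5 tcp [ 489.9 -116.3  111.9] yaw -12.61 F [1.6 0.5 1.7] M [ 0.01 -0.46 -0.  ] w 11.2 q [-0.39  0.43  1.74  0.    0.97 -0.17]
tool shift cm [-1.706e+01  1.641e+01 -1.000e-02] turn -0.002 tilt [ 3.1e-03 -6.0e-04 -1.0e+00]
-126.59087637952904 130.91265531008872 227.1426636604217 0.22154942145660772
```

```bash
python3 -m handwheel '[[[1.23,-0.24,0,0],[1.24,-0.17,0,0],[1.24,-0.1,0,0],[1.25,-0.03,0,0],[0,0,0,0],[0,0,0,0]]]' 0
python3 -c "
from h import *
to(649.5,-151.9,283,-12.5)"
python3 -m handwheel '[[[0.2,0,0,0],[0,0,0,0],[0,0,0,0]]]' 0
python3 -m handwheel '[[[0.2,0,0,0],[0,0,0,0],[0,0,0,0]]]' 0
```

```text
time: 9.0
tool_pos: [484.0, -114.9, 61.8]
tcp_rot: [-2.691, 1.57, 1.801]
contact_force: [1.5, 1.4, -4.0]
grip_width: 10.9
t 9.0 tcp [ 484.  -114.9   61.8] yaw -12.61 F [ 1.5  1.4 -4. ] M [ 0.12 -0.27 -0.  ] w 10.9 q [-0.39  0.5   1.81  0.    0.84 -0.17]
tool shift cm [-2.213e+01  1.696e+01 -2.000e-02] turn -0.002 tilt [-1.e-04  5.e-04 -1.e+00]
time: 9.25
tool_pos: [484.0, -115.0, 60.4]
tcp_rot: [1.91, 1.57, 0.119]
contact_force: [1.7, 2.7, -1.4]
grip_width: 10.9
time: 9.5
tool_pos: [484.0, -115.0, 58.6]
tcp_rot: [1.793, 1.57, 0.002]
contact_force: [-0.2, 3.8, 4.4]
grip_width: 11.2
```

```bash
python3 -m handwheel '[[[0.2,0,0,0],[0,0,0,0],[0,0,0,0]]]' 0
python3 -c "
from h import *
cap('scene','s2');cap('top','t2')
px=np.array([np.cos(np.radians(-12.5)),np.sin(np.radians(-12.5))]);py=np.array([-px[1],px[0]])
O=np.array([613.4,-143.9])
for f in('t2','s2'):
    P,c=cloud(f);q=P[...,:2]-O; X=q@px;Y=q@py;Z=P[...,2]
    for n,m in (('hingebar',(abs(Y)<85)&(X>68)&(X<80)),('far y-',(abs(Y+104)<7)&(X>40)&(X<70)),('near y-',(abs(Y+104)<7)&(X>-70)&(X<-40)),('near y+',(abs(Y-104)<7)&(X>-70)&(X<-40)),('front',(abs(abs(Y)-70)<15)&(X>-80)&(X<-68)),('panel',(abs(Y)<80)&(abs(X)<50))):
        m=m&(Z>50)&(Z<120); print(f,n,m.sum(),np.median(Z[m]).round(1))
img=cv2.imread('pics/s2.png');cv2.imwrite('pics/s2c.png',cv2.resize(img[130:290,250:410],None,fx=3.7,fy=3.7))
"
```

```text
time: 9.75
tool_pos: [484.0, -115.0, 58.1]
tcp_rot: [1.548, 1.569, -0.243]
contact_force: [-5.2, 5.0, 21.6]
grip_width: 10.7
t2 hingebar 231 84.8
t2 far y- 50 85.0
t2 near y- 0 nan
t2 near y+ 50 85.1
t2 front 35 85.3
t2 panel 877 74.2
s2 hingebar 208 86.6
s2 far y- 45 87.1
s2 near y- 42 86.7
s2 near y+ 29 87.0
s2 front 55 86.9
s2 panel 1383 75.9
  return _methods._mean(a, axis=axis, dtype=dtype,
  ret = ret.dtype.type(ret / rcount)
```

View pics/s2c.png

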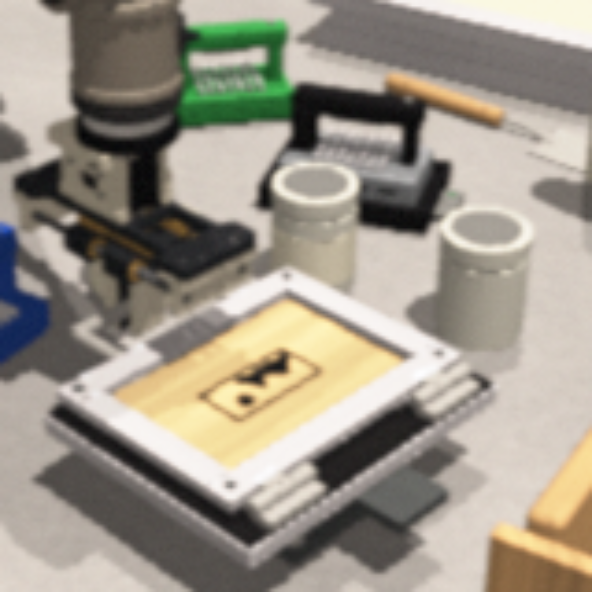

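The frame lies flat at about 86 on all sides, against the hard stop. I'll relax the push, open only part way so the far finger stays clear of the pallet and front bar, and lift.

```bash
python3 -m handwheel '[[[-0.25,0,0,0],[0,0,0,0],[0,0,0,0]]]' 0
python3 -m handwheel '[[[0,0,0,0],[0,0,0,0],[0,0,0,0],[0,0,0,0],[0,0,0,0]]]' 0.3
python3 -m handwheel '[[[-0.5,0,0,0],[-1,0,0,0],[-1.5,0,0,0],[-2,0,0,0],[-3,0,0,0],[-3,0,0,0],[-3,0,0,0],[0,0,0,0]]]'
python3 -c "
from h import *
to(474,250.2,205,-76.1);cap('top','t3')
px=np.array([np.cos(np.radians(-12.5)),np.sin(np.radians(-12.5))]);py=np.array([-px[1],px[0]])
O=np.array([613.4,-143.9])
P,c=cloud('t3');q=P[...,:2]-O; X=q@px;Y=q@py;Z=P[...,2]
for n,m in (('hingebar',(abs(Y)<85)&(X>68)&(X<80)),('front',(abs(abs(Y)-70)<15)&(X>-80)&(X<-68)),('panel',(abs(Y)<80)&(abs(X)<50))):
    m=m&(Z>50)&(Z<120); print(n,m.sum(),np.median(Z[m]).round(1))
g=c.astype(int).max(-1);m=(g<80)&(abs(X)<45)&(abs(Y)<70)&(Z<81);XY=P[m][:,:2].astype(np.float32);print('print',m.sum(),cv2.minAreaRect(XY))
m=(Z>82)&(Z<92)&(abs(X)<110)&(abs(Y)<130);print('frame',cv2.minAreaRect(P[m][:,:2].astype(np.float32)))
m=(Z>98)&(Z<125)&(abs(P[...,0]-474)<80)&(abs(P[...,1]-250)<60);r=cv2.minAreaRect(P[m][:,:2].astype(np.float32));print('lamp handle',m.sum(),r)
m=(Z>17)&(Z<125)&(abs(P[...,0]-474)<100)&(abs(P[...,1]-250)<80);r=cv2.minAreaRect(P[m][:,:2].astype(np.float32));print('cradle',m.sum(),r)
"
```

```text
time: 10.1
tool_pos: [484.0, -115.0, 58.5]
tcp_rot: [2.033, 1.57, 0.242]
contact_force: [1.8, 2.7, 1.0]
grip_width: 10.9
time: 10.52
tool_pos: [483.6, -115.3, 58.3]
tcp_rot: [-1.428, 1.57, 3.065]
contact_force: [-0.2, -0.5, 1.0]
grip_width: 27.3
time: 11.18
tool_pos: [486.5, -116.2, 205.3]
tcp_rot: [1.407, 1.559, -0.383]
contact_force: [1.0, 0.2, 0.8]
grip_width: 27.8
t 11.18 tcp [ 486.5 -116.2  205.3] yaw -12.6 F [1.  0.2 0.8] M [-0.11 -0.   -0.01] w 27.8 q [-0.39  0.31  1.63  0.    1.19 -0.17]
tool shift cm [ -0.14  -9.21 -35.49] turn 1.108 tilt [ 0.0108 -0.0043 -0.9999]
hingebar 67 84.9
front 46 85.2
panel 322 74.1
print 0 ((0.0, 0.0), (0.0, 0.0), 0.0)
frame ((615.1577758789062, -144.1304931640625), (229.67486572265625, 199.6823272705078), 77.69459533691406)
lamp handle 415 ((474.0123596191406, 249.83181762695312), (122.61882019042969, 26.404876708984375), 13.721561431884766)
cradle 1797 ((474.59271240234375, 250.28334045410156), (160.1959991455078, 106.64070129394531), 13.923407554626465)
```

```bash
python3 -m handwheel '[[[0,-0.84,-3.23,0],[0,-0.84,-3.23,0],[0,-0.84,-3.23,0],[0,-0.84,-3.23,0],[0,-0.84,-3.23,0],[0,-0.84,-3.23,0],[0,-0.84,-3.23,0],[0,-0.84,-3.23,0]]]' 1
python3 -m handwheel '[[[0,-0.84,-3.23,0],[0,-0.84,-3.23,0],[0,-0.81,-3.19,0],[0,0,0,0.123],[0,0,0,0.123],[0,0,0,0.123],[0,0,0,0.123],[0,0,0,0.123]]]'
python3 -m handwheel '[[[0,0,0,0.123],[0,0,0,0.123],[0,0,0,0.123],[0,0,0,0.123],[0,0,0,0],[0,0,0,0]]]'
python3 -c "
from h import *
to(474,250,75,-76.2);cap('wrist','w4');print(bot.camera_model('wrist'))
P,c=cloud('w4');Z=P[...,2]
m=(Z>98)&(Z<125)&(abs(P[...,0]-474)<80)&(abs(P[...,1]-250)<60);r=cv2.minAreaRect(P[m][:,:2].astype(np.float32));print('lamp handle',m.sum(),r,np.median(Z[m]))"
```

```text
time: 11.9
tool_pos: [473.7, 153.2, 198.1]
tcp_rot: [-1.171, 1.57, -2.962]
contact_force: [0.1, -0.3, 0.4]
grip_width: 76.3
time: 12.57
tool_pos: [470.6, 251.3, 197.8]
tcp_rot: [-0.376, 1.569, -2.788]
contact_force: [-0.3, -0.7, 0.7]
grip_width: 92.0
time: 13.07
tool_pos: [470.9, 251.2, 198.1]
tcp_rot: [0.078, 1.57, -2.816]
contact_force: [-0.6, -0.3, -0.4]
grip_width: 92.1
t 13.07 tcp [470.9 251.2 198.1] yaw -75.82 F [-0.6 -0.3 -0.4] M [-0.09  0.14 -0.03] w 92.1 q [0.35 0.38 1.54 0.   1.21 1.67]
tool shift cm [12.31  0.19 -0.28] turn 0.007 tilt [-1.e-03 -3.e-04 -1.e+00]
{'fx': 333.5876424576128, 'fy': 333.5876424576128, 'cx': 322.239427450165, 'cy': 193.60305921206287, 'position': array([546.23553413, 269.85982134, 355.20205129]), 'rotation': array([ 2.85307347e+00, -1.83633232e-04, -1.32325982e+00])}
lamp handle 4834 ((475.20098876953125, 249.50875854492188), (122.87236022949219, 26.07109832763672), 13.807716369628906) 104.68716995024235
```

View pics/w4.png

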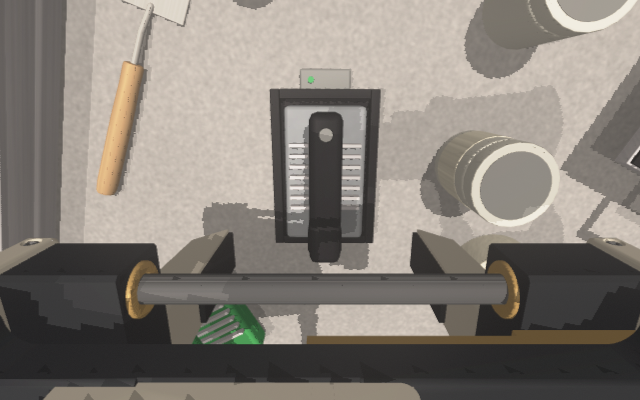

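The grey lamp's handle is centred at about (325,185), with fingers well to either side; the blue and green ones are elsewhere. Next, descend and grip.

```bash
python3 -m handwheel '[[[2,0.12,-0.16,0.007],[2.5,0.12,-0.16,0],[2.5,0,0,0],[2.5,0,0,0],[1.8,0,0,0],[1,0,0,0],[0,0,0,0],[0,0,0,0]]]'
python3 -c "
from h import *
to(474.6,249.7,75,-76.2)"
python3 -m handwheel '[[[0,0,0,0],[0,0,0,0],[0,0,0,0],[0,0,0,0],[0,0,0,0],[0,0,0,0],[0,0,0,0],[0,0,0,0]]]' 0
python3 -m handwheel '[[[0,0,0,0],[0,0,0,0],[0,0,0,0],[0,0,0,0],[0,0,0,0],[0,0,0,0]]]' 0
python3 -c "
from h import *
to(474.6,249.7,75,-76.2)"
```

```text
time: 13.78
tool_pos: [475.2, 249.8, 75.7]
tcp_rot: [-0.429, 1.571, 2.95]
contact_force: [0.9, -0.2, -0.1]
grip_width: 91.9
t 13.78 tcp [475.2 249.8  75.7] yaw -76.36 F [ 0.9 -0.2 -0.1] M [-0.09  0.2   0.05] w 91.9 q [0.34 0.53 1.69 0.   0.92 1.67]
tool shift cm [ 0.07 -0.    0.06] turn -0.003 tilt [-1.e-04  0.e+00 -1.e+00]
time: 14.45
tool_pos: [475.0, 249.8, 75.6]
tcp_rot: [-2.54, 1.571, 0.839]
contact_force: [-0.6, 0.6, -0.1]
grip_width: 43.1
time: 14.95
tool_pos: [475.0, 249.8, 75.5]
tcp_rot: [-2.092, 1.571, 1.286]
contact_force: [0.7, 0.8, -1.9]
grip_width: 25.9
t 14.95 tcp [475.  249.8  75.5] yaw -76.43 F [ 0.7  0.8 -1.9] M [ 0.01  0.14 -0.02] w 25.9 q [0.34 0.53 1.69 0.   0.92 1.68]
tool shift cm [0.05 0.   0.04] turn -0.004 tilt [ 1.e-04  2.e-04 -1.e+00]
```

```bash
python3 -m handwheel '[[[-0.3,0,0,0],[-0.5,0,0,0],[-0.6,0,0,0],[-0.6,0,0,0],[-0.5,0,0,0],[-0.5,0,0,0],[0,0,0,0],[0,0,0,0]]]' 0
python3 -m handwheel '[[[-1,0,0,0],[-2,0,0,0],[-2,0,0,0],[-2,0,0,0],[-2,0,0,0],[-2,0,0,0],[-1.5,0,0,0],[0,0,0,0]]]' 0
python3 -c "
from h import *
to(613.4,-143.9,230,-12.5);cap('wrist','w5');cap('scene','s5')
P,c=cloud('w5');Z=P[...,2];o=bot.get_obs()['tool_pos']
R=Ro.from_euler('xyz',bot.get_obs()['tcp_rot']).as_matrix();L=(P-o)@R/10
m=(abs(L[...,1])<1.5)&(abs(L[...,2])<8)&(L[...,0]>-4)&(L[...,0]<0);print(m.sum())
A=L[m];print('z range',np.percentile(A[:,2],[1,99]),'fit x vs z',np.polyfit(A[:,2],A[:,0],1))
m=(abs(L[...,1])<4.5)&(L[...,2]<7.5)&(L[...,0]>1)&(L[...,0]<4);A=L[m];print(m.sum(),np.polyfit(A[:,2],A[:,0],1),np.polyfit(A[:,1],A[:,0],1))
"
```

```text
time: 15.62
tool_pos: [475.1, 249.8, 105.9]
tcp_rot: [-2.973, 1.57, 0.406]
contact_force: [-0.3, 0.1, -7.5]
grip_width: 26.0
time: 16.28
tool_pos: [476.4, 250.3, 234.3]
tcp_rot: [-3.022, 1.564, 0.356]
contact_force: [1.3, 0.4, -6.5]
grip_width: 25.6
t 16.28 tcp [476.4 250.3 234.3] yaw -76.43 F [ 1.3  0.4 -6.5] M [-0.   -0.02  0.  ] w 25.6 q [0.34 0.36 1.48 0.   1.3  1.68]
tool shift cm [ 0.43 41.54 -4.06] turn -1.116 tilt [ 0.0063  0.0023 -1.    ]
10519
z range [-6.21552244  2.6692572 ] fit x vs z [-0.00536261 -3.03795254]
8760 [-0.0486504   2.71669679] [9.97214123e-04 2.89466604e+00]
```

View pics/w5.png

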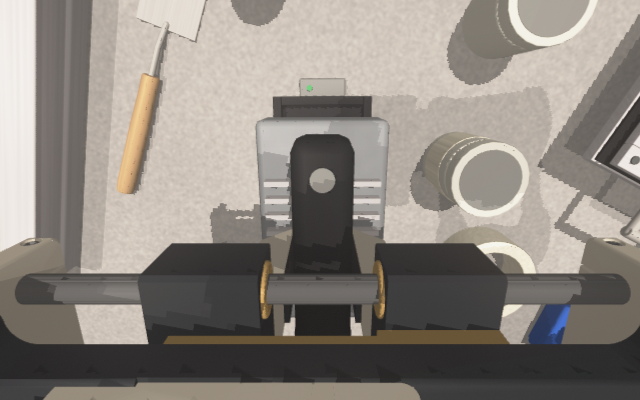

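View pics/s5.png

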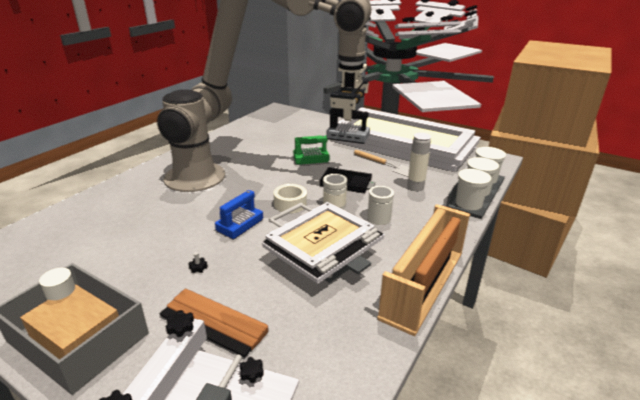

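The lamp is gripped and level at about 7 N: handle top 30 mm above the TCP, slope under 0.3°, handle end at −62 mm, so it is held centred. Carrying it over the pots with the underside at about 170.

```bash
python3 -m handwheel '[[[0,0.7,0,0],[0,1.4,-0.2,0],[0,2,-0.2,0],[0,2.2,-0.2,0],[0,2.2,-0.2,0],[0,2.2,-0.2,0],[0,2.2,-0.2,0],[0,2.2,-0.2,0]]]' 0
python3 -m handwheel '[[[0,2.2,-0.2,0],[0,2.2,-0.2,0],[0,2.2,-0.2,0],[0,2.2,-0.2,0],[0,2.2,-0.2,0],[0,2.2,-0.2,0],[0,2.2,-0.2,0],[0,2.2,-0.2,0]]]' 0
python3 -m handwheel '[[[0,2.2,-0.2,0],[0,2,-0.2,0],[0,1.8,-0.2,0],[0,1.4,-0.2,0],[0,0.9,-0.2,0],[0,0.5,-0.06,0],[0,0,0,0],[0,0,0,0]]]' 0
python3 -m handwheel '[[[0,0,0,-0.06],[0,0,0,-0.1],[0,0,0,-0.1],[0,0,0,-0.1],[0,0,0,-0.1],[0,0,0,-0.1],[0,0,0,-0.1],[0,0,0,-0.1]]]' 0
python3 -m handwheel '[[[0,0,0,-0.1],[0,0,0,-0.1],[0,0,0,-0.1],[0,0,0,-0.056],[0,0,0,0],[0,0,0,0],[0,0,0,0]]]' 0
python3 -c "
from h import *
to(613.4,-143.9,153.6,-12.4);cap('wrist','w6');cap('scene','s6')
print(bot.spot_point('wrist','print'))
P,c=cloud('w6');Z=P[...,2];o=bot.get_obs()['tool_pos']
R=Ro.from_euler('xyz',bot.get_obs()['tcp_rot']).as_matrix();L=(P-o)@R/10
m=(abs(L[...,1])<1.5)&(abs(L[...,2])<8)&(L[...,0]>-4)&(L[...,0]<0);A=L[m];print('z range',np.percentile(A[:,2],[1,99]),'fit x vs z',np.polyfit(A[:,2],A[:,0],1))
m=(Z>82)&(Z<92)&(P[...,0]<750)&(P[...,0]>450);print('frame',cv2.minAreaRect(P[m][:,:2].astype(np.float32)))
"
```

```text
time: 17.05
tool_pos: [523.4, 104.6, 228.9]
tcp_rot: [-0.132, 1.568, -3.037]
contact_force: [-0.3, 0.0, -6.5]
grip_width: 25.8
time: 17.72
tool_pos: [580.2, -62.6, 228.6]
tcp_rot: [-0.439, 1.567, 2.939]
contact_force: [1.2, 0.0, -6.3]
grip_width: 25.6
time: 18.38
tool_pos: [611.4, -143.6, 229.8]
tcp_rot: [-0.881, 1.569, 2.498]
contact_force: [-0.4, 0.7, -6.8]
grip_width: 25.9
time: 19.05
tool_pos: [611.5, -142.8, 230.6]
tcp_rot: [-2.076, 1.57, 2.069]
contact_force: [-0.9, -0.1, -6.6]
grip_width: 25.9
time: 19.63
tool_pos: [611.7, -143.5, 230.6]
tcp_rot: [-2.526, 1.571, 1.967]
contact_force: [-0.5, 0.1, -7.2]
grip_width: 25.8
t 19.63 tcp [ 611.7 -143.5  230.6] yaw -12.55 F [-0.5  0.1 -7.2] M [-0.04  0.03 -0.02] w 25.8 q [-0.35  0.53  1.21  0.    1.4  -0.13]
tool shift cm [7.7  0.18 0.  ] turn -0.003 tilt [-1.e-04  3.e-04 -1.e+00]
[]
z range [-6.08786365  2.79484498] fit x vs z [-0.01110275 -2.8878303 ]
frame ((601.6548461914062, -115.64641571044922), (178.94541931152344, 239.1881866455078), 77.51673126220703)
```

View pics/w6.png

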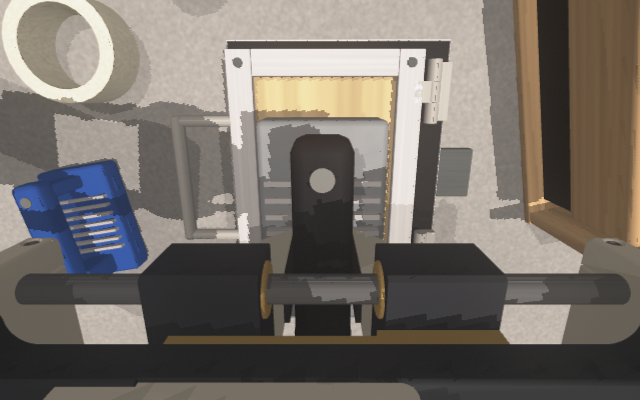

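View pics/s6.png

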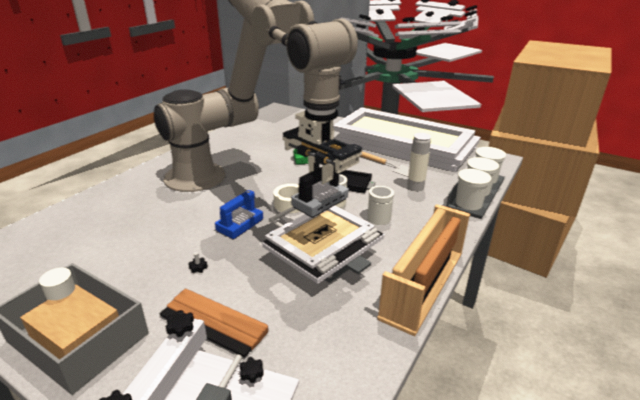

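Run:
```python
from h import *
def pc(f,cs):
    W=np.array([w(f,u,v,75)[:2] for u,v in cs]);
    print(f,W.mean(0).round(1),[np.linalg.norm(W[i]-W[(i+1)%4]).round(1) for i in range(4)])
pc('top0',[(x/5.5+310,y/4.6+100) for x,y in((280,268),(437,297),(420,356),(263,325))])
pc('s2',[(x/3.7+250,y/3.7+130) for x,y in((200,398),(280,345),(322,372),(240,421))])
pc('w1',[(319,157),(348,157),(348,215),(319,215)])
px=np.array([np.cos(np.radians(-12.5)),np.sin(np.radians(-12.5))]);py=np.array([-px[1],px[0]])
O=np.array([613.4,-143.9])
for f,n in(('top0','top'),('w1','wrist'),('s2','scene')):
    P,c=cloud(f);q=P[...,:2]-O;X=q@px;Y=q@py;Z=P[...,2]
    m=(Z>71)&(Z<79)&(c[...,0].astype(int)-c[...,2]>35)&(abs(X)<90)&(abs(Y)<115)
    print(f,'panel wood',cv2.minAreaRect(P[m][:,:2].astype(np.float32)),np.median(Z[m]))
for f in('w5','w6'):
    P,c=cloud(f)
    im=c; d=np.load('pics/'+f+'.npz')
    # handle-fixed camera coordinates via camera pose: use tool=constant offset; print in camera frame
    R=d['rotation'];R=R if R.shape==(3,3) else Ro.from_euler('xyz',R).as_matrix()
    # world vertical profile
    D=d['d'];print(f,[ (v,D[v,312:332].mean().round(2)) for v in (150,160,200,220,235)],[(v,D[v,262:280].mean().round(2)) for v in (140,160)])
for v in ('w5','w6'):
    d=np.load('pics/'+v+'.npz')['d']; P,_=cloud(v)
    A=P[145:240,300:345].reshape(-1,3); k=A[:,2]>np.median(A[:,2])-10; c,*_=np.linalg.lstsq(np.c_[A[k][:,:2],np.ones(k.sum())],A[k][:,2],rcond=None); print(v,'slope',c[:2], 'medianz',np.median(A[k][:,2]))
```

```text
top0 [ 612.  -145.7] [np.float64(83.9), np.float64(39.3), np.float64(83.6), np.float64(38.1)]
s2 [ 614.6 -144.5] [np.float64(86.5), np.float64(44.6), np.float64(81.9), np.float64(38.2)]
w1 [ 614.9 -143.2] [np.float64(38.9), np.float64(82.7), np.float64(40.9), np.float64(82.7)]
top0 panel wood ((613.1071166992188, -143.93650817871094), (200.87127685546875, 150.86195373535156), 77.25768280029297) 74.13902249534567
w1 panel wood ((613.5133056640625, -142.65115356445312), (199.9069366455078, 151.17410278320312), 77.48677825927734) 74.92320198794937
s2 panel wood ((608.08056640625, -136.7300567626953), (182.984619140625, 122.4113998413086), 77.5608901977539) 75.85422194626489
w5 [(150, np.float32(128.54)), (160, np.float32(129.03)), (200, np.float32(133.54)), (220, np.float32(136.04)), (235, np.float32(138.23))] [(140, np.float32(187.31)), (160, np.float32(191.03))]
w6 [(150, np.float32(128.65)), (160, np.float32(128.9)), (200, np.float32(133.48)), (220, np.float32(135.94)), (235, np.float32(138.03))] [(140, np.float32(187.79)), (160, np.float32(190.74))]
w5 slope [0. 0.] medianz nan
w6 slope [0. 0.] medianz nan
  return _methods._mean(a, axis=axis, dtype=dtype,
  ret = ret.dtype.type(ret / rcount)
```

```bash
python3 -m handwheel '[[[0.6,0.1,0,0],[1.2,0.08,0,0],[1.4,0,0,0],[1.4,0,0,0],[1.2,0,0,0],[0.8,0,0,0],[0,0,0,0],[0,0,0,0]]]' 0
python3 -c "
from h import *
to(613.4,-143.9,154,-12.5)"
python3 -m handwheel '[[[0.5,0,0,0],[0.4,0,0,0],[0.15,0,0,0],[0,0,0,0],[0,0,0,0],[0,0,0,0],[0,0,0,0]]]' 0
python3 - <<'E'
from h import *
to(613.4,-143.9,154,-12.5)
cap('wrist','w7');cap('scene','s7');cap('top','t7')
img=cv2.imread('pics/s7.png');cv2.imwrite('pics/s7c.png',cv2.resize(img[150:290,250:410],None,fx=5,fy=4.2,interpolation=cv2.INTER_CUBIC)[:600,:800])
# level check: handle top plane in camera frame, cradle (w4, known flat) vs held
for f,cand in(('w4',(120,225)),('w5',(150,240)),('w6',(150,240)),('w7',(150,240))):
    P,c=cloud(f); A=P[cand[0]:cand[1],312:338].reshape(-1,3); A=A[~np.isnan(A[:,0])]
    k=abs(A[:,2]-np.median(A[:,2]))<4;A=A[k]
    cc=np.linalg.lstsq(np.c_[A[:,:2]-A[:,:2].mean(0),np.ones(len(A))],A[:,2],rcond=None)[0];print(f,len(A),cc.round(4))
E
```

```text
time: 20.45
tool_pos: [613.5, -144.6, 164.2]
tcp_rot: [-1.821, 1.57, 2.673]
contact_force: [-0.8, 0.5, -7.0]
grip_width: 25.7
t 20.45 tcp [ 613.5 -144.6  164.2] yaw -12.5 F [-0.8  0.5 -7. ] M [-0.09  0.03  0.01] w 25.7 q [-0.35  0.59  1.3   0.    1.25 -0.13]
tool shift cm [ 1.02 -0.03 -0.06] turn -0.0 tilt [-6.e-04  3.e-04 -1.e+00]
time: 21.03
tool_pos: [613.7, -144.6, 154.3]
tcp_rot: [1.611, 1.57, -0.177]
contact_force: [0.8, -0.3, -7.7]
grip_width: 26.1
t 21.03 tcp [ 613.7 -144.6  154.3] yaw -12.49 F [ 0.8 -0.3 -7.7] M [-0.06  0.07 -0.05] w 26.1 q [-0.35  0.59  1.32  0.    1.23 -0.13]
tool shift cm [ 0.03 -0.05 -0.06] turn 0.0 tilt [ 6.e-04 -1.e-04 -1.e+00]
w4 2719 [ 8.400000e-03 -1.770000e-02  1.050013e+02]
w5 2332 [8.800000e-03 2.220000e-02 2.621898e+02]
w6 2330 [-1.170000e-02  1.430000e-02  2.603754e+02]
w7 2332 [-1.680000e-02  1.250000e-02  1.840791e+02]
```

View pics/s7c.png

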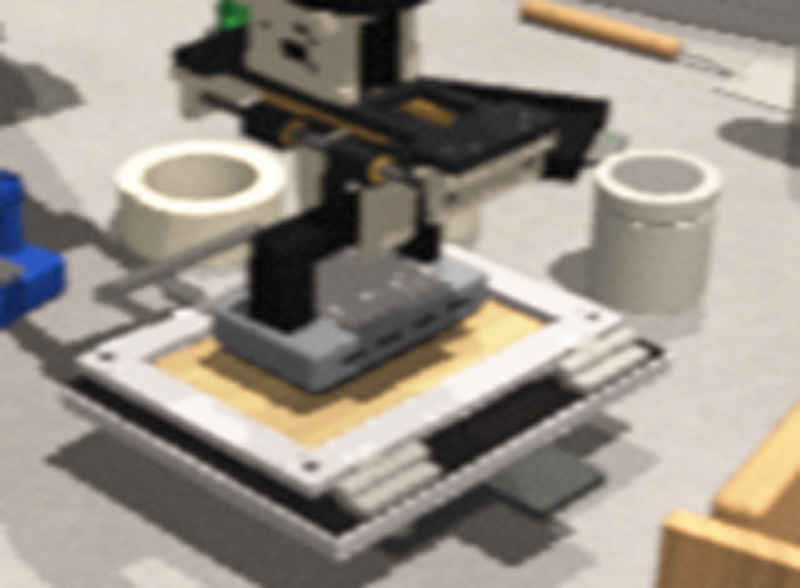

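View pics/w7.png

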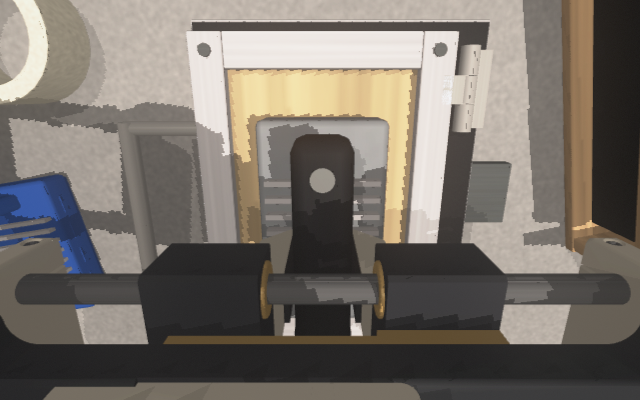

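Run:
```python
from h import *
px=np.array([np.cos(np.radians(-12.5)),np.sin(np.radians(-12.5))]);py=np.array([-px[1],px[0]])
O=np.array([613.4,-143.9])
P,c=cloud('w7');q=P[...,:2]-O;X=q@px;Y=q@py;Z=P[...,2]
m=(Z>116)&(Z<130)&(Y>30)&(Y<75)&(abs(X)<50);k=m&(Y>50)
print('housing X',np.percentile(X[k],[.5,99.5]),'Y end',np.percentile(Y[m],99.5),'Z',np.median(Z[k]))
A=P[m&(Y>45)];d=np.c_[X[m&(Y>45)],Y[m&(Y>45)],np.ones(len(A))];print('plane slope',np.linalg.lstsq(d,A[:,2],rcond=None)[0].round(4))
k=(Z>81)&(Z<91)&(Y>30)&(Y<90);print('frame inner X',X[k&(X<0)].max(),X[k&(X>0)].min())
k=(Z>81)&(Z<91)&(abs(X)<45)&(Y>70);print('frame front Y inner/outer',np.percentile(Y[k],[1,99]),np.median(Z[k]))
P,c=cloud('s7');q=P[...,:2]-O;X=q@px;Y=q@py;Z=P[...,2]
k=(Z>92)&(Z<126)&(abs(X)<60)&(abs(Y)<90);print('scene housing X',np.percentile(X[k],[1,99]),'Y',np.percentile(Y[k],[1,99]),'Zmin',np.percentile(Z[k],[1]))
k=(abs(X-38)<4)&(abs(Y)<50)&(Z>76)&(Z<130);print('side face Z',np.percentile(Z[k],[0.5,2,5,50,98]))
to(613.4,-143.9,154,-12.5)
```

```text
housing X [-36.05588041  38.17455069] Y end 63.08293434154653 Z 122.57724113696216
plane slope [ 6.000000e-04 -9.740000e-02  1.278457e+02]
frame inner X -61.15838908528238 63.825623768323574
frame front Y inner/outer [ 92.5303527  114.02483488] 85.0557662297501
scene housing X [-34.2991673   39.91297647] Y [-69.95713302  56.84956601] Zmin [93.16123565]
side face Z [ 76.14121054  76.35994077  77.0714666  112.3722811  125.42538465]
t 21.18 tcp [ 613.6 -144.5  154.2] yaw -12.49 F [-0.3 -0.  -6.9] M [-0.11  0.   -0.01] w 25.9 q [-0.35  0.59  1.32  0.    1.23 -0.13]
tool shift cm [ 0.02 -0.04 -0.06] turn 0.0 tilt [ 3.e-04 -0.e+00 -1.e+00]
```

The lamp sits 15 mm up, centred in x to about 0.3 mm and about 1 mm low in y. I'll make a small trim, settle and check.

```bash
python3 -m handwheel '[[[0,0,-0.1,0],[0,0,0,0],[0,0,0,0],[0,0,0,0],[0,0,0,0],[0,0,0,0]]]' 0
python3 - <<'E'
from h import *
to(613.4,-143.9,154,-12.5)
cap('wrist','w8')
px=np.array([np.cos(np.radians(-12.5)),np.sin(np.radians(-12.5))]);py=np.array([-px[1],px[0]])
O=np.array([613.4,-143.9])
P,c=cloud('w8');q=P[...,:2]-O;X=q@px;Y=q@py;Z=P[...,2]
m=(Z>116)&(Z<130)&(Y>30)&(Y<75)&(abs(X)<50);k=m&(Y>50)
print('housing X',np.percentile(X[k],[.5,99.5]),'Y end',np.percentile(Y[m],99.5),'Z',np.median(Z[k]))
k=(Z>81)&(Z<91)&(abs(X)<45)&(Y>70);print('frame front Y inner/outer',np.percentile(Y[k],[1,99]),np.median(Z[k]))
print(bot.close_job())
E
```

```text
time: 21.68
tool_pos: [613.8, -143.6, 154.0]
tcp_rot: [2.256, 1.571, 0.468]
contact_force: [1.3, -0.1, -7.2]
grip_width: 25.7
t 21.68 tcp [ 613.8 -143.6  154. ] yaw -12.49 F [ 1.3 -0.1 -7.2] M [-0.1   0.09  0.05] w 25.7 q [-0.35  0.59  1.32  0.    1.23 -0.13]
tool shift cm [ 0.   -0.03  0.04] turn 0.0 tilt [ 1.e-04  1.e-04 -1.e+00]
housing X [-36.2942816   38.14524189] Y end 64.08883057963432 Z 122.28211795670941
frame front Y inner/outer [ 92.43530694 113.83779429] 85.05713663429563
the job is handed in; nothing more can be done
None
```

The job is handed in at about 21.7 s. The hold-down frame is fully down and the grey lamp is held level over the print; I got no verdict back.

- **Frame:** I gripped the lift handle and swung it along its arc to the hard stop, with a final push of about 21 N. I then released it partly open. Depth readings put the frame flat at 85–87 mm all round, and it was still shut after release.
- **Lamp:** I took it out of the cradle by the middle of its handle and carried it with the underside at about 170 mm, clear of the 95 mm pots. It has not slipped in the grip: finger opening 25.7 mm, about 7 N of weight.
- **Position over the print:** the underside is about 15–16 mm above the panel face. The lamp is centred to about 1 mm, and its long side is aligned with the print's to within about half a degree.
- **Level:** tilt is about 0.3–0.5° by the handle, which is close to the measurement noise. A slope fit on the housing top gave a much larger figure. I put that down to the fins and rounded edge and did not use it.
- **Disagreements:** the scene camera placed the lamp about 6 mm off-centre along the print's long side. That camera reads about 3 mm off there, and the gripper hides part of the lamp from it, so I went by the wrist camera and the robot's own pose.
- **Contact:** nothing in the pictures or force readings suggests the lamp or gripper touched the panel or anything else on the bench, or that the lamp touched the frame.

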